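# Interlock the brass lamp channels

## Task

Two brass channels lie side by side, open side up, on the grey board. Take the loose channel of the same length and width that lies open side down on the bench (not the narrow one or the short one) and lower it, still open side down, onto the pair so that the flanges interlock: one of its flanges down inside each channel, seated level, lined up lengthwise with the pair. Do not drop it, leave the pair where they lie, and let go.

Things in the scene. Friction and masses are not known exactly. Their poses are not given: they have to be found in the camera images.
- top_channel: Brass U channel 140 long, 60 wide, 30 high, walls 4 mm, 0.5 kg, open side down on the bench. Origin: its middle, at its flange edges (bench height); x along its length (roughly away from the robot), y across, z up; top 30 above. Grip across the 60 width. Seated, its origin is midway between the pair's origins and 4 higher, with 16 play each way sideways and 32 free beside each flange for a finger.
- left_channel: Brass U channel 140 long, 60 wide, 30 high, walls 4 mm, 0.5 kg, loose, open side up on a grey board 12 thick. Origin: centre of its underside; x along its length, y across, z up; inner floor 4 above the origin, flange tops 30. The pair are parallel, 72 apart centre to centre (12 gap), ends level within 8. The left one (+y).
- right_channel: Brass U channel 140 long, 60 wide, 30 high, walls 4 mm, 0.5 kg, loose, open side up on a grey board 12 thick. Origin: centre of its underside; x along its length, y across, z up; inner floor 4 above the origin, flange tops 30. The pair are parallel, 72 apart centre to centre (12 gap), ends level within 8. The right one (-y).
Things that resemble listed ones, but are neither listed nor needed, are in the scene too. What is shaped like the left_channel but blue or white is not meant. Leave any purple look-alike of the top_channel alone.

How it is judged:
By the outcome, as a careful person would: the job done as asked, in the order asked, and still so for the second after the job is handed in, with the robot touching nothing.
It also fails if it takes over 32 s, if anything falls off the work surface, if the arm or the gripper's body presses on something with over 40 N, if the wrist force passes 120 N, or if a joint passes its speed limit or range.

## Robot

A 6-joint arm with a two-finger parallel gripper is mounted at the origin on the work surface. World frame = base frame: x ahead of the robot, y to its left, z up, the work surface at z = 0. Lengths are in m, angles in rad, forces in N, time in s.
With the tool pointing down it reaches from about 0.275 to 0.825 m from the base axis. Payload 5.2 kg.
Tool frame: the origin (TCP) lies on the mounting face of the last link; the fingertips stand 186 mm ahead of it and the grasp point (between the pads) lies 167 mm ahead of it; z points along the fingers, y is the line along which they close (so a half turn about z gives the same grasp; the last joint's range is limited). The gripper opens to 93 mm and grips with 3 to 60 N. Pads are 15 mm wide; open, the fingers measure 128 mm over their backs; the gripper's body (75 mm by 188 mm) begins 65 mm behind the grasp point.
Start: joints at [1.1, 0.259, 1.535, -0, 1.348, -0.203], TCP at [0.146, 0.53, 0.405] pointing down, gripper open.
Joint ranges: [-3.14, 3.14], [-0.91, 2.08], [0.19, 2.58], [-1.22, 4.36], [0.22, 2.71], [-3.12, 3.12]. Speed limits (rad/s): [2.57, 2.57, 3.14, 3.14, 3.14, 3.14].

## Interface

Orientations are given as a unit quaternion [w, x, y, z].
In Python, from plant import ctrl gives the robot as it stands.
- The arm moves only by the shell command python3 -m creep 'ROWS' [FORCE]. ROWS is a JSON object of lists of equal length, an entry for each row: "angular": the turn, a rotation vector about the tool's x, y, z in rad, a list of three; "delta_pos": the shift along the tool's x, y, z in cm, a list of three; "hand": the opening in per cent of the stroke, from 0 (shut) to 100 (fully open). A call has 1 to 20 rows; each row is the pose to reach, as a shift and turn from the pose commanded when the call began, along the tool's axes at that moment; what a row does not reach only later rows make up. A row lasts 1/12 s, in which the tool goes at most 41.7 mm and 7.16 degrees, less where a joint would pass 70% of its speed; a pose out of reach is approached as far as the arm can. A call with a gripper value outside its range is refused whole. The fingers move at their own pace and stop on an object; FORCE is the grip in N (left out, the last holds). Time passes only in rows, so rows that repeat a pose let the fingers close. It gives the time, the measured TCP pose, the force, the opening and the grip force at its end, in the units of the state.
- ctrl.sense(): the state, without advancing time (a new reading comes with each control period).
- ctrl.snapshot(name): name is "scene" or "top" or "wrist"; returns a dict with "frame" (384x512x3 uint8, red, green, blue), "fx", "fy", "cx", "cy" (pixels), "k1" (the pictures are not rectified: a ray, as slopes to the right and down, at radius r is drawn at 1 + k1 r^2 times it, then the intrinsics apply), "R" (3x3) and "t" (3): a world point X has camera coordinates R X + t. Camera axes: x right, y down, z forward; pixel columns grow to the right and rows downward; lengths in m; the calibration is good to about 2 mm. A picture is of the moment at which its call begins. There is no depth.
- ctrl.hand_in(): hands the job in; it is judged then, once.
The state is a dict: "time_s": time; "joint_positions": joint angles; "joint_vel": joint speeds; "effort": joint torques, N m; "eef_pos": TCP position; "orientation": TCP orientation; "ft_force": force on the tool from outside, world axes, zero at the start; "ft_torque": the same for the moment, N m; "width": finger opening in m; "gripper_force": force on a finger pad.
Only numpy, scipy, OpenCV 4.12 (cv2) and the standard library are available. Lean on these libraries where they do the work, as an engineer would, in place of code of your own. Each camera call takes 0.05 s, during which the arm holds its last target. There are 200 camera calls.

## Working session

There is one attempt and no reset: what is moved stays moved. The work goes in short steps, Python scripts to look and compute and a shell command to move; the robot and the scene stay as the last step left them, time stands still between calls to the robot, and variables do not carry over. Pictures are saved under pics/ and viewed, at most 10 in all, crops included, and the job is handed in when it is done.

```bash
mkdir -p pics; cat > h.py <<'E'
import numpy as np, cv2, json
from plant import ctrl
def snap(n,f):
    s=ctrl.snapshot(n); cv2.imwrite('pics/'+f+'.png',cv2.cvtColor(s['frame'],cv2.COLOR_RGB2BGR)); np.savez(f+'.npz',**{k:v for k,v in s.items()}); return s
def ray(s,p,z):
    x=(p[0]-s['cx'])/s['fx'];y=(p[1]-s['cy'])/s['fy'];rd=np.hypot(x,y);r=rd
    for _ in range(20): r=rd/(1+s['k1']*r*r)
    k=r/rd if rd>0 else 1
    R=np.array(s['R']);d=R.T@[x*k,y*k,1];c=-R.T@np.array(s['t'])
    return c+d*(z-c[2])/d[2]
def load(f):
    d=np.load(f+'.npz'); return {k:d[k] for k in d.files}
E
python3 - <<'E'
from h import *
a=snap('top','top1');b=snap('scene','scene1')
for s in(a,b): print(s['fx'],s['k1'],-np.array(s['R']).T@np.array(s['t']))
print(ctrl.sense())
E
```

```text
438.18791976889935 -0.11740715805125289 [0.35005354 0.0787646  1.20305973]
351.56797183202104 -0.02720361381827779 [1.1799482  0.1385647  0.72160501]
{'time_s': 0.1, 'joint_positions': array([ 1.10018774e+00,  2.59264043e-01,  1.53597945e+00, -8.98674680e-07,
        1.34799471e+00, -2.02799197e-01]), 'joint_vel': array([ 0.00015796, -0.00044528, -0.00341317,  0.00019927,  0.00039037,
       -0.00148643]), 'effort': array([ 2.19829031e-03, -4.38203216e+01, -2.84644711e+01,  7.18377787e-02,
        3.61139607e-02, -2.99563885e-05]), 'eef_pos': array([0.14542768, 0.53022314, 0.40400153]), 'orientation': array([-2.71412925e-04,  1.33504749e-01,  9.91047832e-01, -7.76719401e-04]), 'ft_force': array([-0.20094438,  0.01487433,  0.51653919]), 'ft_torque': array([ 0.026047  , -0.00575282, -0.01360586]), 'gripper_force': 0.0, 'width': 0.09312220860432441}
```

View pics/top1.png

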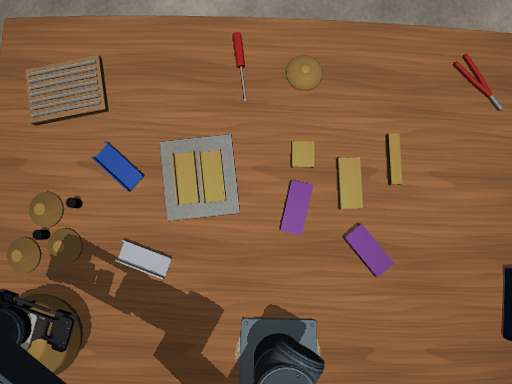

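View pics/scene1.png

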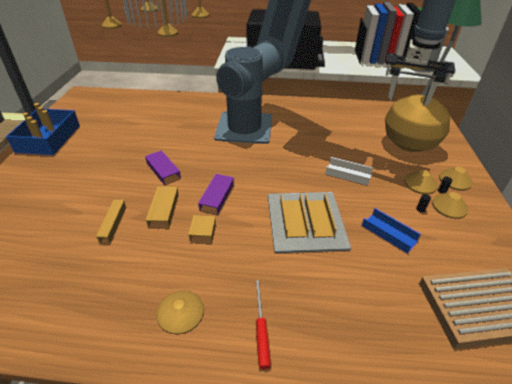

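The top view shows three loose brass pieces: full-size at (349,183), narrow at (394,159) and short at (303,154). There are also purple look-alikes at (296,207) and (368,250). The pair lies on the board at (186,178) and (212,176), with blue at (119,166) and white at (143,258) to be ignored. I choose (349,183). Next I'll measure it and check a close crop.

```bash
cat > m.py <<'E'
from h import *
def corners(s,lo,hi,box,z,mina=300):
    hsv=cv2.cvtColor(s['frame'],cv2.COLOR_RGB2HSV);m=cv2.inRange(hsv,lo,hi)
    x0,y0,x1,y1=box;k=np.zeros_like(m);k[y0:y1,x0:x1]=m[y0:y1,x0:x1]
    k=cv2.morphologyEx(k,cv2.MORPH_OPEN,np.ones((3,3)))
    out=[]
    for c in cv2.findContours(k,0,cv2.CHAIN_APPROX_NONE)[0]:
        if cv2.contourArea(c)<mina: continue
        w=np.array([ray(s,p[0],z)[:2] for p in c],np.float32)
        r=cv2.minAreaRect(w*1000)
        # long axis direction
        b=cv2.boxPoints(r);e=[b[1]-b[0],b[2]-b[1]];l=max(e,key=np.linalg.norm); l=l*np.sign(l[0])
        out.append((c[:,0].mean(0).round(),np.round(r[0],1),np.round(r[1],1),round(np.degrees(np.arctan2(l[1],l[0])),1)))
    return out
E
python3 - <<'E'
from m import *
s=load('top1')
for p in[(349,183),(394,159),(303,154),(186,178),(212,176)]: print(p,cv2.cvtColor(s['frame'],cv2.COLOR_RGB2HSV)[p[1],p[0]])
for o in corners(s,(18,110,60),(30,255,255),(280,120,420,230),.03): print(o)
for o in corners(s,(18,110,60),(30,255,255),(160,135,245,220),.016): print('pair',o)
b=cv2.cvtColor(s['frame'][115:285,150:420],cv2.COLOR_RGB2BGR);cv2.imwrite('pics/crop1.png',cv2.resize(b,(800,504),interpolation=cv2.INTER_CUBIC))
E
```

```text
(349, 183) [ 23 133 165]
(394, 159) [ 20 138 163]
(303, 154) [ 22 131 167]
(186, 178) [ 22 132 166]
(212, 176) [ 23 131 166]
(array([350., 183.]), array([ 476.7, -183.4]), array([140.6,  62.1]), np.float32(3.8))
(array([302., 154.]), array([551.8, -53. ]), array([69.2, 57.3]), np.float32(1.2))
(array([395., 159.]), array([ 547. , -307.7]), array([136.4,  30.9]), np.float32(3.5))
pair (array([184., 177.]), array([478. , 265.1]), array([137.9,  61.5]), np.float32(7.9))
pair (array([211., 176.]), array([485.5, 192.4]), array([138.4,  61.5]), np.float32(8.1))
```

View pics/crop1.png

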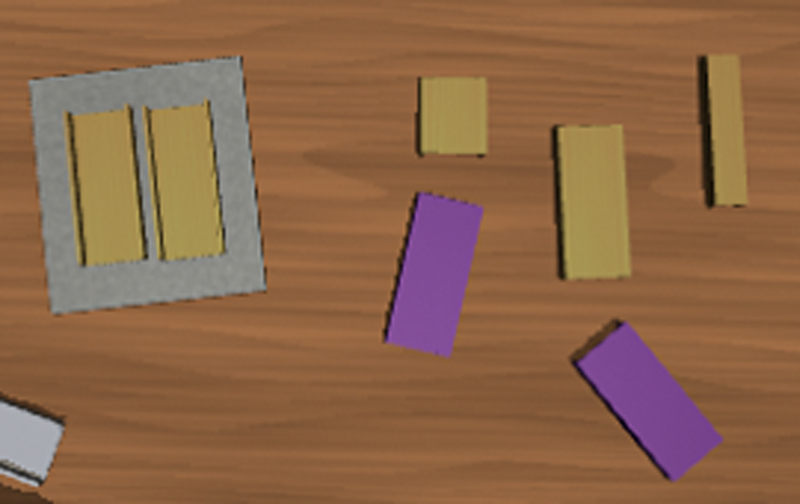

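The crop shows the full-size brass channel standing free at about (595,200). The narrow one, the short one and the two purple ones are clear of it. Now I'll move to hover over it.

```bash
python3 -m creep '{"delta_pos":[[0,0,-4],[0,0,-8],[-50.8,-60.1,-4],[-50.8,-60.1,-4],[-50.8,-60.1,-4],[-50.8,-60.1,-4],[-50.8,-60.1,-4],[-50.8,-60.1,-4],[-50.8,-60.1,-4],[-50.8,-60.1,-4],[-50.8,-60.1,-4],[-50.8,-60.1,-4],[-50.8,-60.1,-4],[-50.8,-60.1,-4],[-50.8,-60.1,-4],[-50.8,-60.1,-4],[-50.8,-60.1,-4],[-50.8,-60.1,-4],[-50.8,-60.1,-4],[-50.8,-60.1,-4]],"angular":[[0,0,0],[0,0,0],[0,0,-0.333],[0,0,-0.333],[0,0,-0.333],[0,0,-0.333],[0,0,-0.333],[0,0,-0.333],[0,0,-0.333],[0,0,-0.333],[0,0,-0.333],[0,0,-0.333],[0,0,-0.333],[0,0,-0.333],[0,0,-0.333],[0,0,-0.333],[0,0,-0.333],[0,0,-0.333],[0,0,-0.333],[0,0,-0.333]],"hand":[100,100,100,100,100,100,100,100,100,100,100,100,100,100,100,100,100,100,100,100]}'
```

```text
time_s: 1.77
eef_pos: [0.459, -0.1478, 0.4464]
orientation: [-0.0, -0.032, 0.999, 0.0]
ft_force: [0.5, -0.1, 0.4]
width: 0.0927
gripper_force: 0.0
```

```bash
python3 - <<'E'
from m import *
s=snap('wrist','w1');t=snap('top','top2')
print(-np.array(s['R']).T@np.array(s['t']),s['fx'])
for o in corners(s,(17,100,60),(31,255,255),(0,0,512,384),.03,1500): print(o)
for o in corners(t,(18,110,60),(30,255,255),(160,135,245,220),.016): print('pair',o)
print(ctrl.sense()['eef_pos'],ctrl.sense()['orientation'])
E
```

```text
[ 0.38550531 -0.1516668   0.42715063] 320.37258027916056
(array([371., 359.]), array([740.2,  50.8]), array([ 63.7, 446.9]), np.float32(-86.7))
(array([323., 233.]), array([547.2, -52.3]), array([76.8, 64. ]), np.float32(1.7))
(array([134., 200.]), array([ 525.5, -302.6]), array([106. ,  40.3]), np.float32(3.7))
(array([497., 199.]), array([485.3, 169.9]), array([142.4,  46.7]), np.float32(15.7))
(array([229., 171.]), array([ 475. , -181.7]), array([141.4,  61.8]), np.float32(3.5))
pair (array([185., 177.]), array([478.1, 265. ]), array([138.1,  62.3]), np.float32(7.6))
pair (array([211., 176.]), array([485.5, 192.3]), array([138.4,  61.7]), np.float32(8.1))
[ 0.46045912 -0.15061857  0.44531586] [-6.47206134e-04 -3.01196902e-02  9.99545994e-01 -4.37408177e-04]
```

View pics/w1.png

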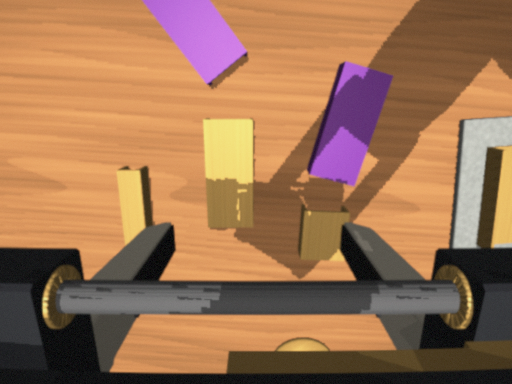

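The wrist view shows the chosen channel at (229,171), and its position agrees with the top view (476,-182 mm, yaw 3.6°). Now I'll descend to just above it.

```bash
python3 -m creep '{"delta_pos":[[-1.35,-3.27,0],[-1.35,-3.27,4],[-1.35,-3.27,8],[-1.35,-3.27,12],[-1.35,-3.27,16],[-1.35,-3.27,18],[-1.35,-3.27,18],[-1.35,-3.27,18],[-1.35,-3.27,18]],"angular":[[0,0,0],[0,0,0],[0,0,0],[0,0,0],[0,0,0],[0,0,0],[0,0,0],[0,0,0],[0,0,0]],"hand":[100,100,100,100,100,100,100,100,100]}'; python3 - <<'E'
from m import *
s=snap('wrist','w2');t=snap('top','top3')
for o in corners(s,(17,100,60),(31,255,255),(0,0,512,384),.03,1500): print(o)
print(ctrl.sense()['eef_pos'],ctrl.sense()['orientation'])
E
```

```text
time_s: 2.62
eef_pos: [0.475, -0.1773, 0.2684]
orientation: [0.001, -0.033, 0.999, -0.001]
ft_force: [0.9, -0.0, -0.0]
width: 0.0933
gripper_force: 0.0
(array([372., 360.]), array([601.1, -69.7]), array([ 29.4, 246.6]), np.float32(-86.0))
(array([ 86., 228.]), array([ 505.7, -302. ]), array([72.9, 44.2]), np.float32(3.4))
(array([250., 192.]), array([ 469.5, -182.1]), array([129.2,  61.4]), np.float32(3.8))
[ 0.47521774 -0.17762931  0.26907045] [ 0.00172479 -0.03276064  0.99946103 -0.00119319]
```

View pics/w2.png

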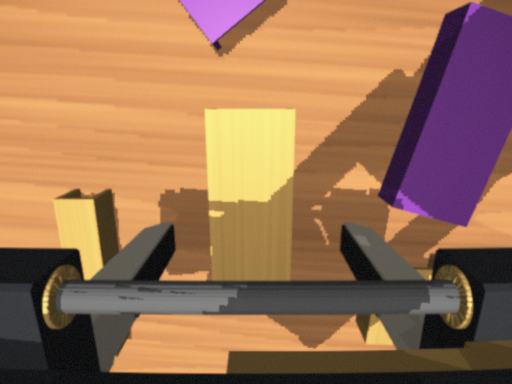

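The channel sits between the fingers, centred at column 250 against about 258 for the fingers, so I need about 4 mm more toward -y. Then descend and grip.

```bash
python3 -m creep '{"delta_pos":[[-0.1,-0.4,1],[-0.1,-0.4,3],[-0.1,-0.4,5],[-0.1,-0.4,6.5],[-0.1,-0.4,7.6],[-0.1,-0.4,7.6],[-0.1,-0.4,7.6],[-0.1,-0.4,7.6],[-0.1,-0.4,7.6],[-0.1,-0.4,7.6],[-0.1,-0.4,7.6],[-0.1,-0.4,7.6],[-0.1,-0.4,7.6],[-0.1,-0.4,7.6],[-0.1,-0.4,7.6],[-0.1,-0.4,7.6]],"angular":[[0,0,0],[0,0,0],[0,0,0],[0,0,0],[0,0,0],[0,0,0],[0,0,0],[0,0,0],[0,0,0],[0,0,0],[0,0,0],[0,0,0],[0,0,0],[0,0,0],[0,0,0],[0,0,0]],"hand":[100,100,100,100,100,100,100,40,40,40,40,40,40,40,40,40]}' 40
```

```text
time_s: 4.05
eef_pos: [0.4759, -0.1815, 0.1913]
orientation: [0.0, -0.033, 0.999, -0.0]
ft_force: [1.5, -0.9, 5.5]
width: 0.0597
gripper_force: 40.0
```

```bash
python3 -m creep '{"delta_pos":[[0,0,-1],[0,0,-3],[0,0,-6],[0,0,-9],[0,0,-12],[-0.2,3,-12],[-0.5,7,-12],[-0.8,11,-12],[-1.2,15,-12],[-1.5,19,-12],[-1.8,23,-12],[-2.1,27,-12],[-2.4,31,-12],[-2.7,35,-12],[-3,38,-12],[-3.2,40.8,-12],[-3.2,40.8,-12],[-3.2,40.8,-12],[-3.2,40.8,-12],[-3.2,40.8,-12]],"angular":[[0,0,0],[0,0,0],[0,0,0],[0,0,0],[0,0,0],[0,0,-0.01],[0,0,-0.02],[0,0,-0.03],[0,0,-0.04],[0,0,-0.05],[0,0,-0.06],[0,0,-0.07],[0,0,-0.075],[0,0,-0.075],[0,0,-0.075],[0,0,-0.075],[0,0,-0.075],[0,0,-0.075],[0,0,-0.075],[0,0,-0.075]],"hand":[40,40,40,40,40,40,40,40,40,40,40,40,40,40,40,40,40,40,40,40]}' 40; python3 - <<'E'
from m import *
s=snap('wrist','w3');snap('scene','scene3')
st=ctrl.sense();print(st['eef_pos'],st['orientation'],st['width'],-np.array(s['R']).T@np.array(s['t']))
print(corners(load('top1'),(0,0,80),(179,50,200),(150,120,260,230),.012,2000))
E
```

```text
time_s: 5.72
eef_pos: [0.4807, 0.2271, 0.3105]
orientation: [-0.001, -0.07, 0.998, -0.0]
ft_force: [0.2, -0.0, -6.4]
width: 0.0599
gripper_force: 40.0
[0.4810041  0.2268441  0.31073632] [-3.91598195e-04 -6.92340480e-02  9.97600360e-01 -1.24796660e-04] 0.059528937296625596 [0.40770329 0.21777017 0.29126337]
[(array([199., 177.]), array([482. , 227.5]), array([219. , 199.3]), np.float32(8.0))]
```

View pics/w3.png

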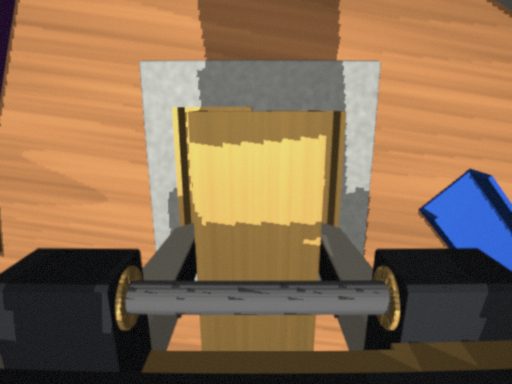

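View pics/scene3.png

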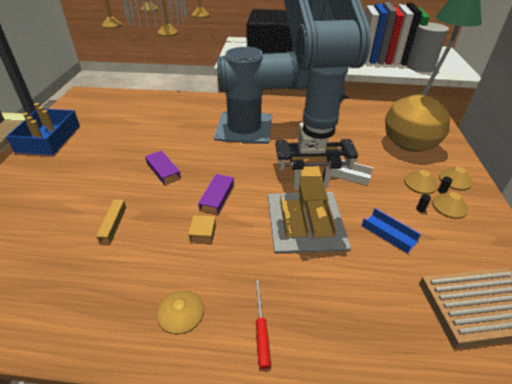

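```bash
python3 - <<'E'
from m import *
s=load('w3')
def proj(X):
    c=s['R']@np.array(X)+s['t'];x,y=c[0]/c[2],c[1]/c[2];k=1+s['k1']*(x*x+y*y)
    return np.round([s['fx']*x*k+s['cx'],s['fy']*y*k+s['cy']],0)
T=np.array([.4809,.2270]);th=np.radians(7.9);ex=np.array([np.cos(th),np.sin(th)]);ey=np.array([-ex[1],ex[0]])
for n,sx,y,z in[('heldtop -x',-70,30,.149),('heldtop -x',-70,-30,.149),('held+x',70,30,.149),('pair',-70,66,.042),('pair',-70,-66,.042),('board',-110,100,.012)]:
    p=T+(ex*sx+ey*y)/1000; print(n,sx,y,proj([*p,z]))
for p,z in[((176,108),.042),((345,110),.042),((176,150),.042),((343,150),.042),((141,62),.012),((379,61),.012)]: 
    d=ray(s,p,z)[:2]-T; print(p,np.round([d@ex*1000,d@ey*1000],1))
im=cv2.cvtColor(s['frame'][60:330,130:390],cv2.COLOR_RGB2BGR);im=cv2.convertScaleAbs(im,alpha=1.6,beta=20)
cv2.imwrite('pics/crop3.png',cv2.resize(im,None,fx=2.2,fy=2.2,interpolation=cv2.INTER_CUBIC))
E
```

```text
heldtop -x -70 30 [324. 113.]
heldtop -x -70 -30 [186. 113.]
held+x 70 30 [309. 374.]
pair -70 66 [343. 110.]
pair -70 -66 [169. 109.]
board -110 100 [378.  60.]
(176, 108) [-71.1 -60.5]
(345, 110) [-69.8  67.6]
(176, 150) [-39.1 -62.4]
(343, 150) [-39.4  68.1]
(141, 62) [-107.8  -94.8]
(379, 61) [-109.   101.2]
```

View pics/crop3.png

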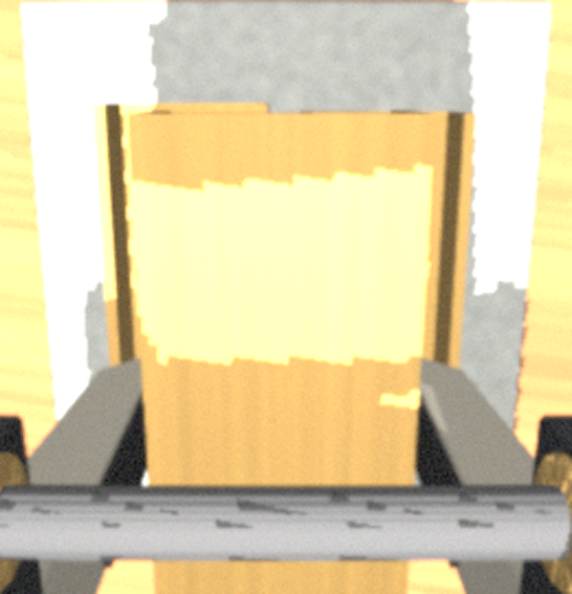

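The wrist view shows the pair's outer flanges at columns 174 and 344, with the held channel between them at 189 to 326. Its near end is at row 111, level with the pair's ends (107 and 111). A 2 mm shift to +y centres it. Now I'll lower to just above the seat.

```bash
python3 -m creep '{"delta_pos":[[-0.05,0.2,1],[-0.05,0.2,3],[-0.05,0.2,4.5],[-0.05,0.2,5.5],[-0.05,0.2,6.5],[-0.05,0.2,7.3],[-0.05,0.2,8.1],[-0.05,0.2,8.8],[-0.05,0.2,9.4],[-0.05,0.2,9.8],[-0.05,0.2,10],[-0.05,0.2,10],[-0.05,0.2,10]],"angular":[[0,0,0],[0,0,0],[0,0,0],[0,0,0],[0,0,0],[0,0,0],[0,0,0],[0,0,0],[0,0,0],[0,0,0],[0,0,0],[0,0,0],[0,0,0]],"hand":[40,40,40,40,40,40,40,40,40,40,40,40,40]}' 40; python3 - <<'E'
from m import *
s=snap('wrist','w4')
st=ctrl.sense();print(st['eef_pos'],st['orientation'],st['width'],st['ft_force'])
im=cv2.cvtColor(s['frame'],cv2.COLOR_RGB2BGR);im=cv2.convertScaleAbs(im,alpha=1.5,beta=15);cv2.imwrite('pics/w4b.png',im)
E
```

```text
time_s: 6.9
eef_pos: [0.4813, 0.2301, 0.2111]
orientation: [0.0, -0.07, 0.998, 0.0]
ft_force: [-0.5, -0.8, -5.9]
width: 0.0598
gripper_force: 40.0
[0.48141307 0.23009267 0.21126285] [ 3.91230817e-04 -7.01022455e-02  9.97539732e-01  7.06767172e-05] 0.059524549281259505 [-0.47551781 -0.23145963 -4.97500165]
```

View pics/w4b.png

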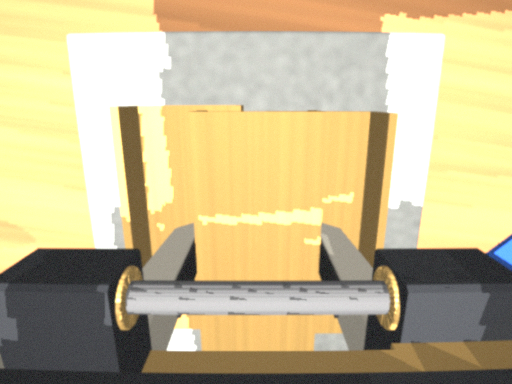

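The held channel (columns 195 to 322) is centred between the pair's outer flanges (113 and 395) and hangs free, with no contact force. Now I'll set it down gently.

```bash
python3 -m creep '{"delta_pos":[[0,0,0.1],[0,0,0.2],[0,0,0.25],[0,0,0.3],[0,0,0.35],[0,0,0.35],[0,0,0.35]],"angular":[[0,0,0],[0,0,0],[0,0,0],[0,0,0],[0,0,0],[0,0,0],[0,0,0]],"hand":[40,40,40,40,40,40,40]}' 20
```

```text
time_s: 7.53
eef_pos: [0.4812, 0.23, 0.2074]
orientation: [0.0, -0.07, 0.998, -0.0]
ft_force: [-0.3, -0.2, -5.2]
width: 0.0593
gripper_force: 20.0
```

```bash
python3 -m creep '{"delta_pos":[[0,0,0.03],[0,0,0.06],[0,0,0.09],[0,0,0.1],[0,0,0.1]],"angular":[[0,0,0],[0,0,0],[0,0,0],[0,0,0],[0,0,0]],"hand":[40,40,40,40,40]}' 15
```

```text
time_s: 7.95
eef_pos: [0.4812, 0.23, 0.2073]
orientation: [0.0, -0.07, 0.998, -0.0]
ft_force: [-3.1, -1.6, 4.5]
width: 0.0598
gripper_force: 15.0
```

Contact. The load has gone from -5 to +4.5 N at the seated height. Now I'll release part way, then go up.

```bash
python3 -m creep '{"delta_pos":[[0,0,0],[0,0,0],[0,0,0],[0,0,0],[0,0,0],[0,0,0],[0,0,-0.5],[0,0,-1.5],[0,0,-3],[0,0,-5],[0,0,-8],[0,0,-12],[0,0,-15],[0,0,-15],[0,0,-15]],"angular":[[0,0,0],[0,0,0],[0,0,0],[0,0,0],[0,0,0],[0,0,0],[0,0,0],[0,0,0],[0,0,0],[0,0,0],[0,0,0],[0,0,0],[0,0,0],[0,0,0],[0,0,0]],"hand":[68,72,76,78,78,78,78,78,78,78,78,78,78,78,78]}'; python3 - <<'E'
from m import *
s=snap('wrist','w5');t=snap('scene','scene5')
st=ctrl.sense();print(st['eef_pos'],st['width'],st['ft_force'])
a=cv2.cvtColor(s['frame'],cv2.COLOR_RGB2BGR);b=cv2.resize(cv2.cvtColor(t['frame'][170:270,240:380],cv2.COLOR_RGB2BGR),(288,206),interpolation=cv2.INTER_CUBIC)
c=np.zeros((384,800,3),np.uint8);c[:,:512]=a;c[:206,512:]=b;cv2.imwrite('pics/f5.png',c)
E
```

```text
time_s: 9.2
eef_pos: [0.4816, 0.2302, 0.3595]
orientation: [0.003, -0.07, 0.998, 0.0]
ft_force: [0.5, 0.1, -0.5]
width: 0.0723
gripper_force: 0.0
[0.48074106 0.22988588 0.35620462] 0.07245592762614055 [-0.41729446 -0.03438751  0.16776627]
```

View pics/f5.png

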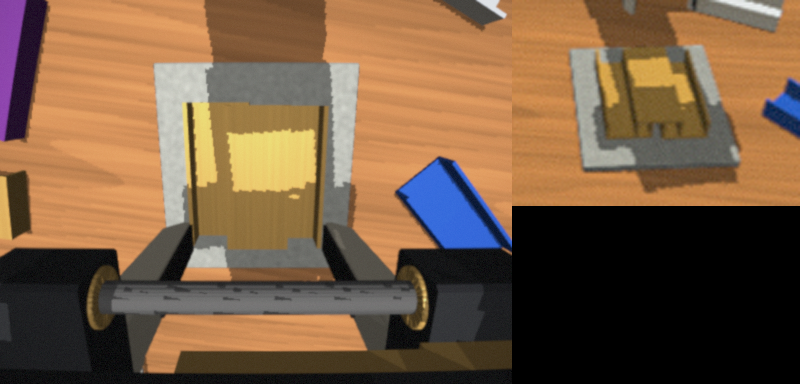

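The wrist view shows the channel seated across the pair, from about (190,103) to (322,248), with its ends level with theirs. The scene crop shows the flanges interlocked and the channel level, the pair and board unmoved, and the gripper clear.

```bash
python3 -c "
from plant import ctrl
print(ctrl.hand_in())"
```

```text
the job is handed in; nothing more can be done
None
```

The full-size brass channel is seated open side down on the pair, flanges interlocked and ends lined up by the last camera views; I let go, backed the gripper clear and handed the job in at about 9.3 s, with no verdict returned.

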